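Refit the liner and dust cover on an instrument's ridge rail

TASK

Close up the instrument's ridge rail: lay the bare aluminium angle over the dark ridge first, let go of it, then nest the blue cover angle over it, so that both sit fully down with their legs lying flat on what is beneath. Leave both with one end up against the orange stop, so that their ends are flush, and do not disturb the tin, the drop bottle or the eye occluder.

Things in the scene. Friction and masses are not known exactly. Their poses are not given: they have to be found in the camera images.
- rail: Fixed ridge rail. Origin on the table, below the middle of the angles' place; x along the ridge to the orange stop, z up. White base plate 190 x 70 x 10 mm (x -92 to 98 mm); a 14 mm wide grey web carries a dark square steel bar, 27 mm side, standing on edge: axis at z 45 mm, top edge at z 64 mm, 38 mm wide over its side edges, x -68 to 75 mm. Fingers have room below and beside it.
- stop (a point): Centre of the near face of the orange stop at the end of the rail, 75 mm along the rail's x, z 46 mm, axes as the rail. The stop is an upright plate, 8 mm thick, 64 mm wide, top at z 82 mm. With an angle against it, the angle's other end overhangs the bar by 7 mm.
- liner_home (a point): Point on the rail, at its x = 0, y = 0, z 42.9 mm, axes as the rail: where the liner's origin lies when the liner is fully down on the ridge and against the stop.
- cover_home (a point): Point on the rail, at its x = 0, y = 0, z 44.3 mm, axes as the rail: where the cover's origin lies when the cover is nested fully down on the liner and against the stop.
- liner: Loose bare aluminium 90 degree angle, 150 mm long, legs 34 mm wide outside, 4 mm thick, 0.11 kg. Lies ridge up like a roof on one of the rests: x along the ridge, z up; origin at mid-length between the legs, level with their lower edges. Ridge 26.9 mm above it; 48.1 mm wide across the feet, outermost edges (where closing fingers touch) 2.8 mm above it. Same either way round.
- cover: Loose blue plastic 90 degree angle, 150 mm long, legs 40 mm wide outside, 4 mm thick, 0.06 kg. Lies ridge up on the other rest: x along the ridge, z up; origin at mid-length between the legs, level with their lower edges. Ridge 31.1 mm above it; 56.6 mm wide across the feet, outermost edges 2.8 mm above it. Same either way round.
- rest_a: Fixed rest: white plate 130 x 84 x 4 mm with two black rubber cross strips (12 mm wide, tops at z 30 mm) at x = -50 and +50 mm; an angle lies across them along x, leaving room for fingers at its middle. Origin on the table at its centre, x along the angle.
- rest_b: Fixed rest, the same as rest_a, on the other side of the rail.
- tin: Bystander: white round tin, 68 mm across, 75 mm tall, origin at the centre of its underside.
- drops: Bystander: small white drop bottle with red cap, 32 mm across, 70 mm tall, origin at the centre of its underside.
- occluder: Bystander: flat black eye occluder (paddle with a round 56 mm disc), 153 mm long, 8 mm thick, lying on the table at the left; origin on its underside, x along the handle towards the disc, disc centre at x = 45 mm.
Things that resemble listed ones, but are neither listed nor needed, are in the scene too. Several things have the shape of the cover; the one meant has the colours described above. Of the things shaped like the liner, the aluminium one is meant.

How it is judged (in metres and radians):
On the way, in this order (a step that is already met when the one before it is completed fails the run):
1. the aluminium liner sits fully down on the ridge, ends roughly at the stop (within 40 mm), let go (x of liner in the frame of liner_home between -0.04 and 0.04 m and y of liner in the frame of liner_home between -0.003 and 0.003 m and z of liner in the frame of liner_home between -0.003 and 0.003 m and angle between the x axis of liner and the x axis of rail, either way round below 0.05 rad and angle between the z axis of liner and the z axis of rail, either way round below 0.07 rad and linear speed of liner below 0.01 m/s and contact force between the fingers and liner below 0.1 N), for 0.2 s.
2. the blue cover is nested fully down over the liner (within 40 mm of its end position), let go (x of cover in the frame of cover_home between -0.04 and 0.04 m and y of cover in the frame of cover_home between -0.003 and 0.003 m and z of cover in the frame of cover_home between -0.003 and 0.003 m and angle between the x axis of cover and the x axis of rail, either way round below 0.05 rad and angle between the z axis of cover and the z axis of rail, either way round below 0.07 rad and linear speed of cover below 0.01 m/s and contact force between the fingers and cover below 0.1 N), for 0.2 s.
At the end, for the whole second after the job is handed in: Liner on the ridge and cover nested on the liner: each within 4 mm of being against the stop, within 3 mm sideways and in height of its home point, parallel to the rail within 0.05 rad and upright within 0.07 rad, at rest and released; bystanders not disturbed (x of liner in the frame of liner_home between -0.004 and 0.004 m and y of liner in the frame of liner_home between -0.003 and 0.003 m and z of liner in the frame of liner_home between -0.003 and 0.003 m and angle between the x axis of each of liner, cover and the x axis of rail, either way round below 0.05 rad and angle between the z axis of each of liner, cover and the z axis of rail, either way round below 0.07 rad and x of cover in the frame of cover_home between -0.004 and 0.004 m and y of cover in the frame of cover_home between -0.003 and 0.003 m and z of cover in the frame of cover_home between -0.003 and 0.003 m and linear speed of each of liner, cover below 0.01 m/s and contact force between the fingers and liner below 0.1 N and contact force between the fingers and cover below 0.1 N); the robot touches nothing.
It fails at once if the tin is moved more than 30 mm, or tipped (distance of tin from where it was at the start of the episode above 0.03 m or angle between tin's own z axis and vertical above 0.5 rad).
It fails at once if the drop bottle is moved more than 30 mm, or tipped (distance of drops from where it was at the start of the episode above 0.03 m or angle between drops's own z axis and vertical above 0.5 rad).
It fails at once if the occluder is moved more than 30 mm (distance of occluder from where it was at the start of the episode above 0.03 m).
It also fails if it takes over 69 s, if anything falls off the work surface, if the arm or the gripper's body presses on something with over 40 N, if the wrist force passes 120 N, or if a joint passes its speed limit or range.

ROBOT

A 6-joint arm with a two-finger parallel gripper is mounted at the origin on the work surface. World frame = base frame: x ahead of the robot, y to its left, z up, the work surface at z = 0. Lengths are in mm, angles in degrees, forces in N, time in s.
With the tool pointing down it reaches from about 300 to 850 mm from the base axis. Payload 4.2 kg.
Tool frame: the origin (TCP) lies on the centre line of the jaws, within the pads' length; the fingertips stand 8 mm ahead of it and the grasp point (between the pads) lies 11 mm behind it; z points along the fingers, y is the line along which they close (so a half turn about z gives the same grasp; the last joint's range is limited). The gripper opens to 91 mm and grips with 3 to 60 N. Pads are 32 mm wide; open, the fingers measure 118 mm over their backs; the gripper's body (76 mm by 178 mm) begins 60 mm behind the grasp point.
Start: joints at [-1.146, 18.312, 89.639, -0, 72.044, -1.146], TCP at [575.015, 0, 221.976] pointing down, gripper open.
Joint ranges: [-177.97, 177.97], [-48.28, 115.42], [12.27, 149.76], [-77.06, 257.06], [2.81, 150.46], [-146.56, 146.56]. Speed limits (degrees/s): [147.25, 147.25, 180, 180, 180, 180].

INTERFACE

Orientations are given as [roll, pitch, yaw] about the fixed x, y, z axes, in that order (R = Rz(yaw) Ry(pitch) Rx(roll)).
In Python, from workcell import telemetry, eyes, ticket gives the robot as it stands. The module is installed in compiled form; this text tells all that it offers.
- The arm moves only by the shell command python3 -m crank 'ROWS' [OPENING] [FORCE]. ROWS is JSON, a list of rows, each an object of numbers: "dx", "dy", "dz": the shift along the world's x, y, z normalised to -1 to 1, where 1 is 80 cm; "yaw": the turn about the world's z normalised to -1 to 1, where 1 is 5 degrees. A call has 1 to 10 rows; each row shifts and turns the commanded pose from where the row before left it; what a row does not reach is not made up. A row lasts 1/8 s, in which the tool goes at most 62.5 mm and 10.7 degrees, less where a joint would pass 70% of its speed; a pose out of reach is approached as far as the arm can. A call with a number of a shift or a turn outside -1 to 1 is refused whole. A call with a gripper value outside its range is refused whole. OPENING is the opening, from 0 (shut) to 1 (fully open), set as the call begins (- or left out, the last holds). The fingers move at their own pace and stop on an object; FORCE is the grip in N (left out, the last holds). Time passes only in rows, so rows that do not move let the fingers close. It gives the time, the measured TCP pose, the force, the opening and the grip force at its end, in the units of the state.
- telemetry.state(): the state, without advancing time (a new reading comes with each control period).
- eyes.grab_frame(name): name is "scene" or "side" or "wrist"; returns the picture (420x560x3 uint8, red, green, blue); there is no depth.
- eyes.calibration(name): a dict with "camera_matrix" (3x3 intrinsics, pixels), "world_from_camera" (4x4, takes a point from camera to world coordinates). Camera axes: x right, y down, z forward; pixel columns grow to the right and rows downward; lengths in mm; the calibration is good to about 2 mm. A picture is of the moment at which its call begins: read the wrist's pose just before it. calibration takes no time and is no camera call; for the wrist camera it gives the pose at the moment of the call.
- ticket.job_done(): hands the job in; it is judged then, once.
The state is a dict: "time_s": time; "qpos": joint angles; "qvel": joint speeds; "effort": joint torques, N m; "ee_pos": TCP position; "ee_rot": TCP orientation; "force": force on the tool from outside, world axes, zero at the start; "torque": the same for the moment, N m; "gripper_width": finger opening in mm; "gripper_force": force on a finger pad.
Only numpy, scipy, OpenCV 4.12 (cv2) and the standard library are available. Lean on these libraries where they do the work, as an engineer would, in place of code of your own. Each camera call takes 0.05 s, during which the arm holds its last target. There are 200 camera calls.

## Working session

There is one attempt and no reset: what is moved stays moved. The work goes in short steps, Python scripts to look and compute and a shell command to move; the robot and the scene stay as the last step left them, time stands still between calls to the robot, and variables do not carry over. Pictures are saved under pics/ and viewed, at most 14 in all, crops included, and the job is handed in when it is done.

```bash
mkdir -p pics
cat > h.py <<'E'
import numpy as np, cv2
from workcell import telemetry, eyes
def grab(name,fn):
    K=eyes.calibration(name); im=eyes.grab_frame(name)
    cv2.imwrite('pics/'+fn+'.png',im[:,:,::-1]); np.savez('pics/'+fn,K=K['camera_matrix'],T=K['world_from_camera'])
def crop(fn,out,x0,y0,x1,y1,s):
    im=cv2.imread('pics/'+fn+'.png')[y0:y1,x0:x1]; cv2.imwrite('pics/'+out+'.png',cv2.resize(im,None,fx=s,fy=s,interpolation=cv2.INTER_CUBIC))
def at(fn,u,v,z):
    d=np.load('pics/'+fn+'.npz'); T=d['T']; r=T[:3,:3]@np.linalg.solve(d['K'],[u,v,1]); c=T[:3,3]
    return (c+r*(z-c[2])/r[2]).round(1)
def proj(fn,p):
    d=np.load('pics/'+fn+'.npz'); T=d['T']; q=d['K']@(T[:3,:3].T@(np.array(p)-T[:3,3])); return (q[:2]/q[2]).round(1)
E
python3 -c "
from h import *
for n in ['scene','side','wrist']: grab(n,n+'0'); print(n,np.load('pics/%s0.npz'%n)['T'].round(2).tolist())
a=[cv2.imread('pics/%s0.png'%n) for n in ['scene','side']]
cv2.imwrite('pics/both.png',cv2.resize(np.hstack(a),(800,300)))
"
```

```text
scene [[0.48, 0.49, -0.73, 1443.97], [0.88, -0.29, 0.38, -372.38], [-0.02, -0.82, -0.57, 770.94], [0.0, 0.0, 0.0, 1.0]]
side [[1.0, -0.01, 0.02, 515.79], [-0.03, -0.61, 0.79, -851.8], [0.0, -0.79, -0.61, 783.11], [0.0, 0.0, 0.0, 1.0]]
wrist [[1.0, 0.0, -0.0, 573.92], [0.0, -0.97, -0.24, 67.26], [-0.0, 0.24, -0.97, 382.99], [0.0, 0.0, 0.0, 1.0]]
```

View pics/scene0.png

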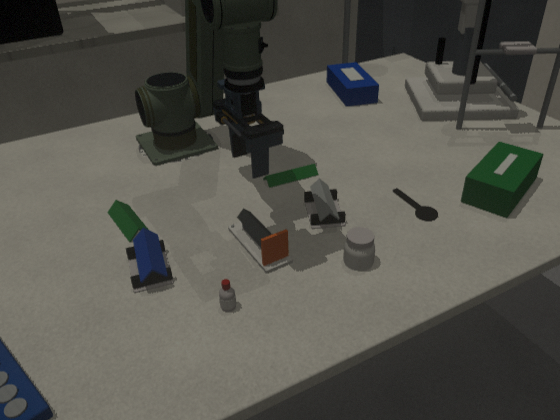

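View pics/side0.png

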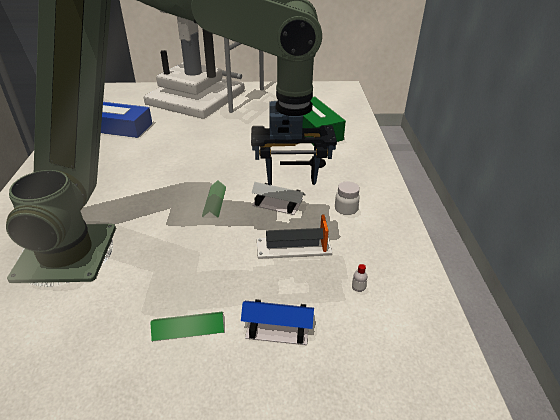

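The scene view shows the liner on the left rest (325,205), the rail in the middle (265,240) with its stop at far x, and the cover on the right rest (150,260). The green angles are decoys.

```bash
python3 -c "
from h import *
for n,u,v,z in [('cover',243,303,61),('cover',314,307,61),('liner',253,183,57),('liner',304,191,57),('rail',267,229,64),('rail',322,228,64),('stop',325,216,82)]: print(n,at('side0',u,v,z))
for n,u,v,z in [('cover',146,229,61),('cover',156,260,61),('liner',317,180,57),('liner',332,210,57),('rail',243,210,64)]: print(n,at('scene0',u,v,z))
crop('wrist0','w0',0,0,560,420,1.42)
"
```

```text
cover [ 465.6 -229.2   61. ]
cover [ 613.6 -243.5   61. ]
liner [480.  225.7  57. ]
liner [625.5 182.   57. ]
rail [518.5   7.8  64. ]
rail [657.5   8.6  64. ]
stop [666.8  34.5  82. ]
cover [ 473.7 -220.4   61. ]
cover [ 589.  -232.2   61. ]
liner [488.1 223.7  57. ]
liner [618.8 185.2  57. ]
rail [521.5  -0.7  64. ]
```

View pics/w0.png

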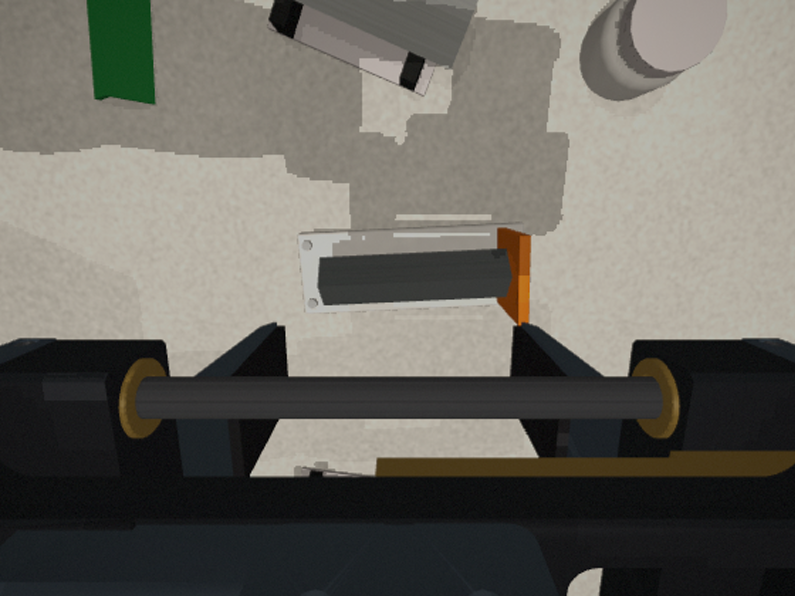

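The wrist view shows the rail clearly, at about 2-3° yaw with the stop at +x, and part of the liner. I'll turn the tool about +75° and look at the liner from near.

```bash
R='{"dx":0.0055,"dy":0.015,"yaw":1}'
python3 -m crank '[{"dx":0.0055,"dy":0.015,"yaw":1},{"dx":0.0055,"dy":0.015,"yaw":1},{"dx":0.0055,"dy":0.015,"yaw":1},{"dx":0.0055,"dy":0.015,"yaw":1},{"dx":0.0055,"dy":0.015,"yaw":1},{"dx":0.0055,"dy":0.015,"yaw":1},{"dx":0.0055,"dy":0.015,"yaw":1},{"dx":0.0055,"dy":0.015,"yaw":1},{"dx":0.0055,"dy":0.015,"yaw":1},{"dx":0.0055,"dy":0.015,"yaw":1}]' 1 20
python3 -m crank '[{"dx":0.0055,"dy":0.015,"yaw":1},{"dx":0.0055,"dy":0.015,"yaw":1},{"dx":0.0055,"dy":0.015,"yaw":1},{"dx":0.0055,"dy":0.015,"yaw":1},{"dx":0.0055,"dy":0.015,"yaw":0.6},{},{}]'
python3 -c "
from h import *
grab('wrist','w1'); crop('w1','w1c',0,0,560,420,1.42); print(np.load('pics/w1.npz')['T'].round(2).tolist())"
```

```text
[[1.0, 0.0, -0.0, 573.95], [0.0, -0.97, -0.24, 67.26], [-0.0, 0.24, -0.97, 383.1], [0.0, 0.0, 0.0, 1.0]]validation failed for argument at $[0]...
validation failed for argument at $[0]...
```

View pics/w1c.png

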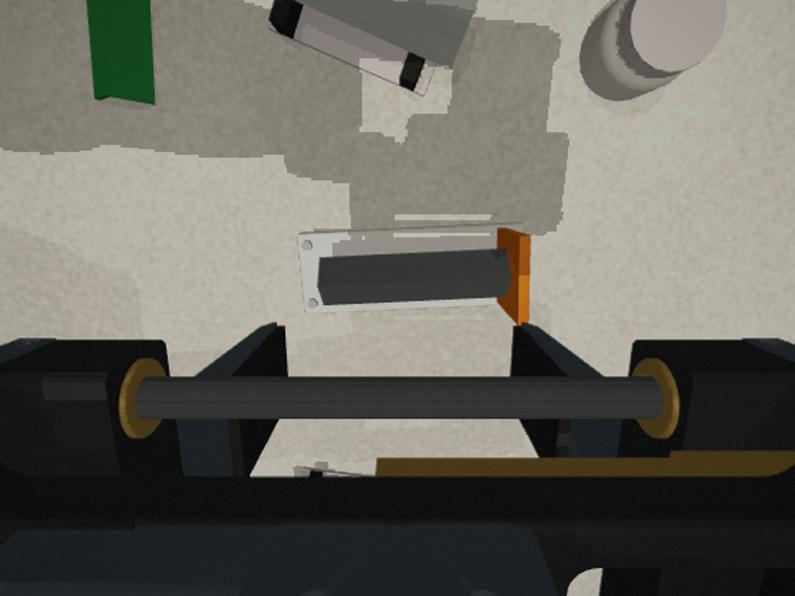

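The rows were refused, so the picture is unchanged. All keys are probably required in each row.

```bash
python3 -m crank '[{"dx":0.0055,"dy":0.015,"dz":0,"yaw":1},{"dx":0.0055,"dy":0.015,"dz":0,"yaw":1},{"dx":0.0055,"dy":0.015,"dz":0,"yaw":1},{"dx":0.0055,"dy":0.015,"dz":0,"yaw":1},{"dx":0.0055,"dy":0.015,"dz":0,"yaw":1},{"dx":0.0055,"dy":0.015,"dz":0,"yaw":1},{"dx":0.0055,"dy":0.015,"dz":0,"yaw":1},{"dx":0.0055,"dy":0.015,"dz":0,"yaw":1}]' 1 20
```

```text
time_s: 1.2
ee_pos: [610.2, 96.4, 221.7]
ee_rot: [-180.0, -0.0, 130.2]
force: [0.0, -0.0, -0.2]
gripper_width: 91.2
gripper_force: 0.0
```

```bash
python3 -m crank '[{"dx":0.0055,"dy":0.015,"dz":0,"yaw":1},{"dx":0.0055,"dy":0.015,"dz":0,"yaw":1},{"dx":0.0055,"dy":0.015,"dz":0,"yaw":1},{"dx":0.0055,"dy":0.015,"dz":0,"yaw":1},{"dx":0.0055,"dy":0.015,"dz":0,"yaw":1},{"dx":0.0055,"dy":0.015,"dz":0,"yaw":1},{"dx":0.0055,"dy":0.015,"dz":0,"yaw":0.6},{"dx":0,"dy":0,"dz":0,"yaw":0},{"dx":0,"dy":0,"dz":0,"yaw":0}]'
python3 -c "
from h import *
grab('wrist','w1'); crop('w1','w1c',0,0,560,420,1.42); print(np.load('pics/w1.npz')['T'].round(2).tolist())"
```

```text
time_s: 2.33
ee_pos: [640.9, 179.7, 221.8]
ee_rot: [-180.0, -0.0, 163.0]
force: [0.1, -0.4, -0.7]
gripper_width: 91.5
gripper_force: 0.0
[[0.29, 0.93, 0.23, 575.51], [0.96, -0.28, -0.07, 199.34], [-0.0, 0.24, -0.97, 383.63], [0.0, 0.0, 0.0, 1.0]]
```

View pics/w1c.png

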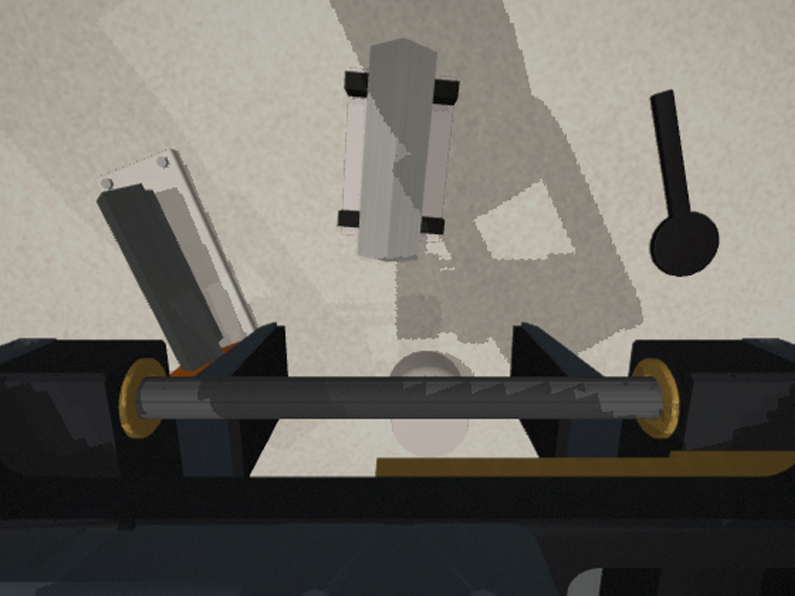

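The liner (corners about (370,47), (437,51), (358,254), (420,259) in the enlarged view) is clear, next to the rail's bar on the left.

```bash
python3 -c "
from h import *
A=[at('w1',u/1.42,v/1.42,32.8) for u,v in [(370,47),(437,51),(358,254),(420,259)]]
B=[at('w1',u/1.42,v/1.42,57) for u,v in [(403,39),(391,261)]]
print(A,B,np.mean(A,0),np.mean(B,0))
f=(A[0]+A[1])/2;n=(A[2]+A[3])/2;print(np.linalg.norm(A[0]-A[1]),np.linalg.norm(n-f),np.degrees(np.arctan2(*(n-f)[1::-1])),np.degrees(np.arctan2(*(B[1]-B[0])[1::-1])),np.linalg.norm(B[1]-B[0]))
# rail from w0: bar side edges z45
C=[at('w0' if 0 else 'wrist0',u/1.42,v/1.42,45) for u,v in [(319,258),(498,250),(323,305),(498,297)]]
print(C)
print(at('wrist0',525/1.42,233/1.42,82),at('wrist0',525/1.42,323/1.42,82))
"
```

```text
[array([472.6, 208.9,  32.8]), array([489. , 253.8,  32.8]), array([610.4, 154.5,  32.8]), array([628.6, 200.3,  32.8])] [array([481.5, 230.5,  57. ]), array([620.1, 179.3,  57. ])] [550.15  204.375  32.8  ] [550.8 204.9  57. ]
47.80135981329401 148.82302409237624 -21.25449234052774 -20.2746518602181 147.75452615740747
[array([512.4,  18.6,  45. ]), array([648.8,  24.9,  45. ]), array([513.9, -18.5,  45. ]), array([650.8, -11.8,  45. ])]
[658.1  41.   82. ] [662.5 -21.9  82. ]
```

```bash
python3 -m crank '[{"dx":-0.0565,"dy":0.0155,"dz":0,"yaw":-0.4},{"dx":-0.0565,"dy":0.0156,"dz":0,"yaw":-0.36},{"dx":0,"dy":0,"dz":-0.05,"yaw":0},{"dx":0,"dy":0,"dz":-0.06,"yaw":0},{"dx":0,"dy":0,"dz":-0.06,"yaw":0},{"dx":0,"dy":0,"dz":-0.05,"yaw":0},{"dx":0,"dy":0,"dz":-0.03,"yaw":0},{"dx":0,"dy":0,"dz":0,"yaw":0},{"dx":0,"dy":0,"dz":0,"yaw":0}]' 1 20
```

```text
time_s: 3.5
ee_pos: [551.5, 204.9, 23.2]
ee_rot: [179.9, 0.1, 159.2]
force: [-0.5, -0.2, 0.9]
gripper_width: 91.2
gripper_force: 0.0
```

```bash
python3 -m crank '[{"dx":0,"dy":0,"dz":0,"yaw":0},{"dx":0,"dy":0,"dz":0,"yaw":0},{"dx":0,"dy":0,"dz":0,"yaw":0},{"dx":0,"dy":0,"dz":0,"yaw":0},{"dx":0,"dy":0,"dz":0,"yaw":0},{"dx":0,"dy":0,"dz":0,"yaw":0},{"dx":0,"dy":0,"dz":0,"yaw":0},{"dx":0,"dy":0,"dz":0,"yaw":0}]' 0 20
python3 -m crank '[{"dx":0,"dy":0,"dz":0.02,"yaw":0},{"dx":0,"dy":0,"dz":0.04,"yaw":0},{"dx":0,"dy":0,"dz":0.05,"yaw":0},{"dx":0,"dy":0,"dz":0.04,"yaw":0},{"dx":0,"dy":0,"dz":0,"yaw":0},{"dx":0,"dy":0,"dz":0,"yaw":0}]'
```

```text
time_s: 4.5
ee_pos: [550.6, 204.9, 22.0]
ee_rot: [180.0, -0.0, 159.2]
force: [-0.1, 0.4, 2.2]
gripper_width: 46.9
gripper_force: 20.0
time_s: 5.25
ee_pos: [549.9, 204.6, 141.3]
ee_rot: [-180.0, -0.1, 159.2]
force: [0.4, 0.1, -2.0]
gripper_width: 46.5
gripper_force: 20.0
```

```bash
python3 -m crank '[{"dx":0.0058,"dy":-0.05,"dz":0,"yaw":0.94},{"dx":0.0058,"dy":-0.05,"dz":0,"yaw":0.94},{"dx":0.0058,"dy":-0.05,"dz":0,"yaw":0.94},{"dx":0.0058,"dy":-0.05,"dz":0,"yaw":0.94},{"dx":0.0058,"dy":-0.052,"dz":0,"yaw":0.94},{"dx":0,"dy":0,"dz":-0.04,"yaw":0},{"dx":0,"dy":0,"dz":-0.04,"yaw":0},{"dx":0,"dy":0,"dz":0,"yaw":0},{"dx":0,"dy":0,"dz":0,"yaw":0}]'
python3 -c "
from h import *
grab('wrist','w2');grab('side','s2'); crop('s2','a',200,140,400,290,2.8);crop('w2','b',0,0,560,420,1)
a=cv2.imread('pics/a.png');b=cv2.imread('pics/b.png');
cv2.imwrite('pics/ab.png',cv2.resize(np.hstack([a,b[100:520]] if 0 else [a,b]),(800,300))) if a.shape==b.shape else print(a.shape)"
```

```text
time_s: 6.38
ee_pos: [574.1, 3.4, 78.1]
ee_rot: [180.0, -0.0, -177.3]
force: [-0.2, -0.5, -0.7]
gripper_width: 46.5
gripper_force: 20.0
```

View pics/ab.png

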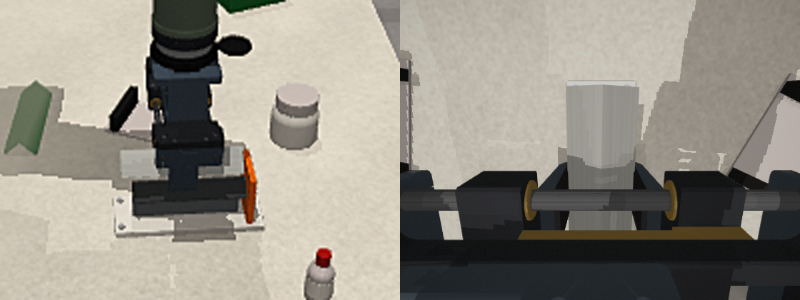

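The held liner is level above the bar and a few mm short of the orange stop. Lowering it now.

```bash
python3 -m crank '[{"dx":0,"dy":0,"dz":-0.02,"yaw":0},{"dx":0,"dy":0,"dz":-0.02,"yaw":0},{"dx":0,"dy":0,"dz":-0.006,"yaw":0},{"dx":0,"dy":0,"dz":0,"yaw":0},{"dx":0,"dy":0,"dz":0,"yaw":0}]'
python3 -m crank '[{"dx":0,"dy":0,"dz":-0.003,"yaw":0},{"dx":0,"dy":0,"dz":-0.003,"yaw":0},{"dx":0,"dy":0,"dz":0,"yaw":0},{"dx":0,"dy":0,"dz":0,"yaw":0}]'
```

```text
time_s: 7.1
ee_pos: [574.2, 3.3, 41.4]
ee_rot: [180.0, 0.0, -177.3]
force: [-0.3, 0.8, -1.2]
gripper_width: 46.4
gripper_force: 20.0
time_s: 7.6
ee_pos: [573.9, 3.3, 36.5]
ee_rot: [180.0, 0.0, -177.3]
force: [0.8, 1.0, -0.4]
gripper_width: 46.4
gripper_force: 19.9
```

```bash
python3 -m crank '[{"dx":0,"dy":0,"dz":-0.0015,"yaw":0},{"dx":0,"dy":0,"dz":-0.0008,"yaw":0},{"dx":0,"dy":0,"dz":0,"yaw":0},{"dx":0,"dy":0,"dz":0,"yaw":0}]' 0 10
python3 -m crank '[{"dx":0.0025,"dy":0.0001,"dz":0,"yaw":0},{"dx":0.0025,"dy":0.0001,"dz":0,"yaw":0},{"dx":0.0025,"dy":0.0001,"dz":0,"yaw":0},{"dx":0,"dy":0,"dz":0,"yaw":0},{"dx":0,"dy":0,"dz":0,"yaw":0}]'
python3 -m crank '[{"dx":0.0025,"dy":0.0001,"dz":0,"yaw":0},{"dx":0.0025,"dy":0.0001,"dz":0,"yaw":0},{"dx":0,"dy":0,"dz":0,"yaw":0}]'
```

```text
time_s: 8.1
ee_pos: [574.1, 3.2, 35.7]
ee_rot: [-180.0, 0.1, -177.3]
force: [-2.3, 0.0, 7.1]
gripper_width: 47.0
gripper_force: 9.9
time_s: 8.72
ee_pos: [576.2, 4.0, 34.9]
ee_rot: [179.9, -0.4, -177.3]
force: [-8.5, 2.6, 10.0]
gripper_width: 47.0
gripper_force: 10.0
time_s: 9.1
ee_pos: [578.8, 4.2, 34.6]
ee_rot: [179.9, -0.6, -177.3]
force: [-10.6, 1.2, 9.6]
gripper_width: 47.4
gripper_force: 10.0
```

```bash
python3 -m crank '[{"dx":0,"dy":0,"dz":0.001,"yaw":0},{"dx":0,"dy":0,"dz":0,"yaw":0},{"dx":0,"dy":0,"dz":0,"yaw":0}]'
python3 -m crank '[{"dx":0,"dy":0,"dz":0,"yaw":0},{"dx":0,"dy":0,"dz":0,"yaw":0},{"dx":0,"dy":0,"dz":0,"yaw":0},{"dx":0,"dy":0,"dz":0,"yaw":0}]' 1
python3 -m crank '[{"dx":0,"dy":0,"dz":0.03,"yaw":0},{"dx":0,"dy":0,"dz":0.06,"yaw":0},{"dx":0,"dy":-0.05,"dz":0.06,"yaw":0},{"dx":0,"dy":-0.07,"dz":0.06,"yaw":0.5},{"dx":0.04,"dy":-0.07,"dz":0.02,"yaw":-0.8},{"dx":0.04,"dy":-0.07,"dz":0,"yaw":-0.8},{"dx":0.02,"dy":-0.03,"dz":0,"yaw":-0.5},{"dx":0,"dy":0,"dz":0,"yaw":0},{"dx":0,"dy":0,"dz":0,"yaw":0}]'
python3 -c "
from h import *
grab('wrist','w3');grab('side','s3'); grab('scene','c3');crop('s3','a',200,140,400,290,2.8);crop('w3','b',0,0,560,420,1)
a=cv2.imread('pics/a.png');b=cv2.imread('pics/b.png');
cv2.imwrite('pics/ab3.png',cv2.resize(np.hstack([a,b]),(800,300)))"
```

```text
time_s: 9.48
ee_pos: [582.1, 3.9, 35.2]
ee_rot: [180.0, -0.2, -177.3]
force: [-5.0, 2.4, 3.7]
gripper_width: 46.8
gripper_force: 10.0
time_s: 9.98
ee_pos: [584.1, 3.6, 35.3]
ee_rot: [-180.0, 0.0, -177.3]
force: [0.2, -0.3, 0.6]
gripper_width: 84.1
gripper_force: 0.0
time_s: 11.1
ee_pos: [660.3, -213.8, 210.8]
ee_rot: [179.9, -0.1, 174.7]
force: [-0.7, 0.4, -0.1]
gripper_width: 91.2
gripper_force: 0.0
```

View pics/ab3.png

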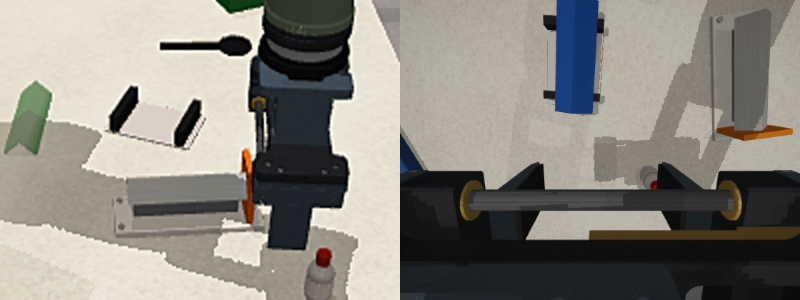

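Liner sits on the ridge near the stop; cover's far end touches the top border of the wrist frame. Enlarging the same picture.

```bash
python3 -c "
from h import *
crop('w3','w3c',195,0,560,205,2.19)"
```

```text
(no output)
```

View pics/w3c.png

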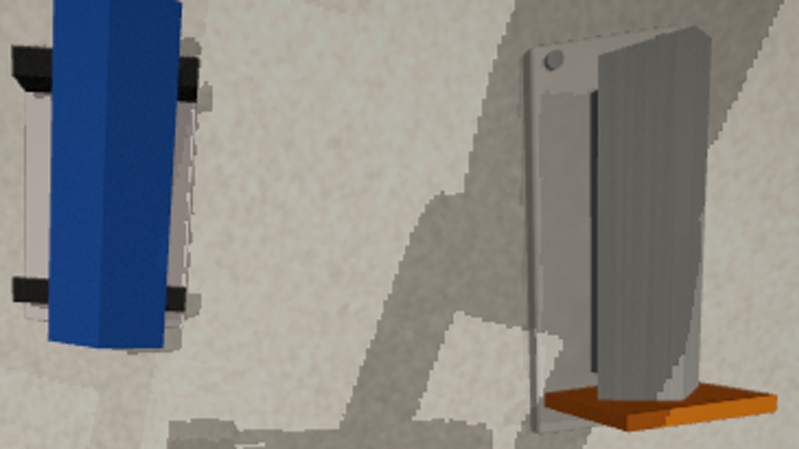

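```bash
python3 -c "
from h import *
g=lambda u,v,z: at('w3',195+u/2.19,v/2.19,z)
L=[g(49,341,32.8),g(164,347,32.8),g(53,1,32.8),g(181,1,32.8)];R=[g(100,349,61.1),g(107,0,61.1)]
print(L,R)
w=lambda a,b: np.degrees(np.arctan2(*(a-b)[1::-1]))
print('yaw',w(L[0],L[2]),w(L[1],L[3]),w(*R))
t=np.radians(np.mean([w(L[0],L[2]),w(L[1],L[3]),w(*R)]));d=np.array([np.cos(t),np.sin(t)])
print(((L[0]+L[1])/2)[:2]-75*d, R[0][:2]-75*d, np.linalg.norm(L[0]-L[1]))
P=[g(598,57,45.7),g(600,400,45.7)];Q=[g(690,27,69.8),g(668,402,69.8)];print('liner',P,w(P[1],P[0]),np.linalg.norm(P[1]-P[0]))
print(Q, 'stop top near', g(545,404,82),g(628,431,82),g(775,411,82))
r=np.radians(2.7);o=np.array([581.1,3.3]);
for s in (P): print((s[:2]-o)@[np.cos(r),np.sin(r)],(s[:2]-o)@[-np.sin(r),np.cos(r)])
crop('c3','c3c',215,185,315,275,8)
"
```

```text
[array([ 606. , -277.2,   32.8]), array([ 614. , -221.6,   32.8]), array([ 461. , -255.2,   32.8]), array([ 466. , -199.5,   32.8])] [array([ 610.5, -249.2,   61.1]), array([ 473.5, -229.7,   61.1])]
yaw -8.62735314406524 -8.492900381007368 -8.100825003861493
[ 535.80591915 -238.43467436] [ 536.30591915 -238.23467436] 56.17259118110895
liner [array([508.1, -24.1,  45.7]), array([657. , -15.4,  45.7])] 3.343903271086182 149.15394731618736
[array([506.9,  -2.2,  69.8]), array([6.559e+02, 5.000e-01, 6.980e+01])] stop top near [649.4 -60.1  82. ] [664.5 -24.1  82. ] [661.4  37.9  82. ]
-74.20967762166802 -23.930811672154068
74.93485088134318 -22.254620270650715
```

View pics/c3c.png

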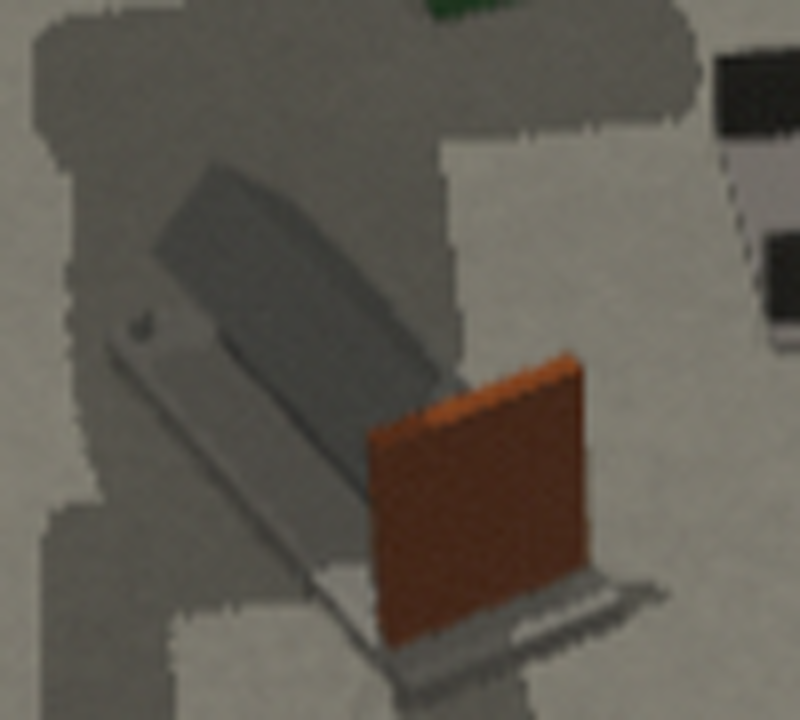

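The liner lies flat with its end at the stop (74.9 mm measured against 75). Picking up the cover now.

```bash
python3 -m crank '[{"dx":-0.0554,"dy":-0.0106,"dz":0,"yaw":-0.3},{"dx":-0.06,"dy":-0.01,"dz":0,"yaw":-0.32},{"dx":-0.04,"dy":-0.01,"dz":0,"yaw":0},{"dx":0,"dy":0,"dz":-0.06,"yaw":0},{"dx":0,"dy":0,"dz":-0.06,"yaw":0},{"dx":0,"dy":0,"dz":-0.06,"yaw":0},{"dx":0,"dy":0,"dz":-0.036,"yaw":0},{"dx":0,"dy":0,"dz":-0.02,"yaw":0},{"dx":0,"dy":0,"dz":0,"yaw":0},{"dx":0,"dy":0,"dz":0,"yaw":0}]' 1 20
python3 -m crank '[{"dx":0,"dy":0,"dz":0,"yaw":0},{"dx":0,"dy":0,"dz":0,"yaw":0},{"dx":0,"dy":0,"dz":0,"yaw":0},{"dx":0,"dy":0,"dz":0,"yaw":0},{"dx":0,"dy":0,"dz":0,"yaw":0},{"dx":0,"dy":0,"dz":0,"yaw":0},{"dx":0,"dy":0,"dz":0,"yaw":0}]' 0 15
python3 -m crank '[{"dx":0,"dy":0,"dz":0.02,"yaw":0},{"dx":0,"dy":0,"dz":0.04,"yaw":0},{"dx":0,"dy":0,"dz":0.05,"yaw":0},{"dx":0,"dy":0,"dz":0.04,"yaw":0},{"dx":0,"dy":0,"dz":0,"yaw":0},{"dx":0,"dy":0,"dz":0,"yaw":0}]'
```

```text
time_s: 12.5
ee_pos: [537.6, -239.5, 23.7]
ee_rot: [-180.0, 0.2, 171.6]
force: [0.7, -0.0, 0.1]
gripper_width: 91.3
gripper_force: 0.0
time_s: 13.38
ee_pos: [536.6, -239.3, 22.3]
ee_rot: [180.0, 0.0, 171.6]
force: [0.5, -0.5, 0.4]
gripper_width: 55.2
gripper_force: 15.0
time_s: 14.12
ee_pos: [535.9, -238.8, 141.6]
ee_rot: [180.0, -0.1, 171.6]
force: [-0.3, -0.3, -0.8]
gripper_width: 54.9
gripper_force: 15.0
```

```bash
python3 -m crank '[{"dx":0.009,"dy":0.06,"dz":0,"yaw":0.44},{"dx":0.009,"dy":0.06,"dz":0,"yaw":0.44},{"dx":0.009,"dy":0.06,"dz":0,"yaw":0.44},{"dx":0.009,"dy":0.06,"dz":0,"yaw":0.44},{"dx":0.01,"dy":0.062,"dz":0,"yaw":0.46},{"dx":0,"dy":0,"dz":-0.04,"yaw":0},{"dx":0,"dy":0,"dz":-0.04,"yaw":0},{"dx":0,"dy":0,"dz":0,"yaw":0},{"dx":0,"dy":0,"dz":0,"yaw":0}]'
python3 -c "
from h import *
grab('wrist','w4');grab('side','s4'); crop('s4','a',200,140,400,290,2.8);crop('w4','b',0,0,560,420,1)
a=cv2.imread('pics/a.png');b=cv2.imread('pics/b.png');
cv2.imwrite('pics/ab4.png',cv2.resize(np.hstack([a,b]),(800,300)))"
```

```text
time_s: 15.25
ee_pos: [573.6, 2.3, 78.4]
ee_rot: [180.0, -0.0, -177.3]
force: [0.7, -0.7, -0.2]
gripper_width: 55.4
gripper_force: 15.0
```

View pics/ab4.png

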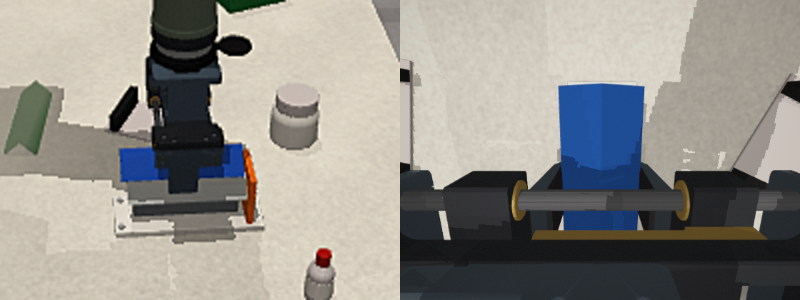

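The cover is held level above the liner, just short of the stop. Lowering.

```bash
python3 -m crank '[{"dx":0,"dy":0.001,"dz":-0.02,"yaw":0},{"dx":0,"dy":0,"dz":-0.018,"yaw":0},{"dx":0,"dy":0,"dz":-0.006,"yaw":0},{"dx":0,"dy":0,"dz":0,"yaw":0},{"dx":0,"dy":0,"dz":0,"yaw":0}]'
python3 -m crank '[{"dx":0,"dy":0,"dz":-0.003,"yaw":0},{"dx":0,"dy":0,"dz":-0.003,"yaw":0},{"dx":0,"dy":0,"dz":0,"yaw":0},{"dx":0,"dy":0,"dz":0,"yaw":0}]' 0 8
```

```text
time_s: 15.98
ee_pos: [573.7, 3.2, 43.2]
ee_rot: [180.0, 0.0, -177.3]
force: [-0.2, 0.2, -1.5]
gripper_width: 55.2
gripper_force: 15.0
time_s: 16.48
ee_pos: [573.4, 3.2, 38.3]
ee_rot: [180.0, 0.0, -177.3]
force: [-0.1, 0.1, -0.0]
gripper_width: 55.5
gripper_force: 8.0
```

```bash
python3 -m crank '[{"dx":0,"dy":0,"dz":-0.0015,"yaw":0},{"dx":0,"dy":0,"dz":-0.0008,"yaw":0},{"dx":0,"dy":0,"dz":0,"yaw":0},{"dx":0,"dy":0,"dz":0,"yaw":0}]' 0 10
python3 -m crank '[{"dx":0.0025,"dy":0.0001,"dz":0,"yaw":0},{"dx":0.0025,"dy":0.0001,"dz":0,"yaw":0},{"dx":0.0025,"dy":0.0001,"dz":0,"yaw":0},{"dx":0,"dy":0,"dz":0,"yaw":0},{"dx":0,"dy":0,"dz":0,"yaw":0}]'
python3 -m crank '[{"dx":0.0025,"dy":0.0001,"dz":0,"yaw":0},{"dx":0.0025,"dy":0.0001,"dz":0,"yaw":0},{"dx":0.0025,"dy":0.0001,"dz":0,"yaw":0},{"dx":0,"dy":0,"dz":0,"yaw":0}]'
```

```text
time_s: 16.98
ee_pos: [573.7, 3.5, 37.2]
ee_rot: [180.0, 0.1, -177.3]
force: [-1.6, 1.4, 5.1]
gripper_width: 55.5
gripper_force: 10.0
time_s: 17.6
ee_pos: [575.6, 4.0, 36.6]
ee_rot: [179.9, -0.5, -177.3]
force: [-8.8, 2.0, 9.8]
gripper_width: 55.5
gripper_force: 10.0
time_s: 18.1
ee_pos: [580.6, 4.3, 36.4]
ee_rot: [179.9, -0.6, -177.3]
force: [-11.4, 3.0, 9.6]
gripper_width: 55.4
gripper_force: 10.0
```

```bash
python3 -m crank '[{"dx":0,"dy":0,"dz":0.001,"yaw":0},{"dx":0,"dy":0,"dz":0,"yaw":0},{"dx":0,"dy":0,"dz":0,"yaw":0}]'
python3 -m crank '[{"dx":0,"dy":0,"dz":0,"yaw":0},{"dx":0,"dy":0,"dz":0,"yaw":0},{"dx":0,"dy":0,"dz":0,"yaw":0},{"dx":0,"dy":0,"dz":0,"yaw":0}]' 1
python3 -m crank '[{"dx":0,"dy":0,"dz":0.03,"yaw":0},{"dx":0,"dy":0,"dz":0.06,"yaw":0},{"dx":0,"dy":0,"dz":0.06,"yaw":0},{"dx":0.04,"dy":0,"dz":0.06,"yaw":0},{"dx":0.06,"dy":-0.03,"dz":0.02,"yaw":0},{"dx":0,"dy":-0.03,"dz":0,"yaw":0},{"dx":0,"dy":0,"dz":0,"yaw":0},{"dx":0,"dy":0,"dz":0,"yaw":0}]'
python3 -c "
from h import *
grab('wrist','w5');grab('side','s5'); grab('scene','c5');crop('s5','a',250,195,350,270,4);crop('w5','b',100,0,500,300,1)
a=cv2.imread('pics/a.png');b=cv2.imread('pics/b.png');
cv2.imwrite('pics/ab5.png',np.hstack([a,b]))"
```

```text
time_s: 18.48
ee_pos: [582.3, 4.2, 36.7]
ee_rot: [179.9, -0.4, -177.3]
force: [-5.1, 1.2, 3.6]
gripper_width: 55.4
gripper_force: 10.0
time_s: 18.98
ee_pos: [585.6, 3.6, 37.2]
ee_rot: [180.0, 0.0, -177.3]
force: [0.3, 0.4, 0.1]
gripper_width: 90.5
gripper_force: 0.0
time_s: 19.98
ee_pos: [664.0, -44.0, 220.3]
ee_rot: [179.9, -0.1, -177.3]
force: [0.8, -0.5, -0.1]
gripper_width: 91.2
gripper_force: 0.0
```

View pics/ab5.png

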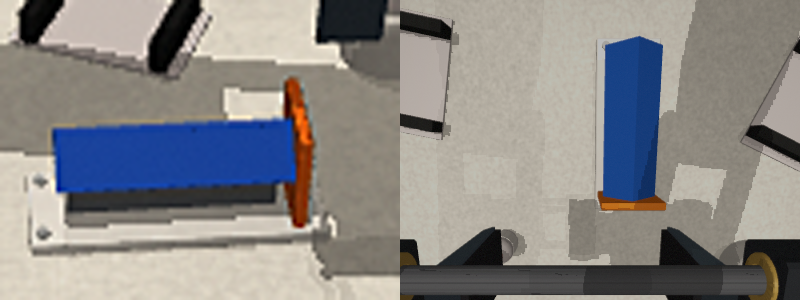

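```bash
python3 -c "
from h import *
r=np.radians(2.8);o=np.array([581.1,3.3]);
for u,v,z in [(304,196,47.1),(356,196,47.1),(305,45,47.1),(362,46,47.1),(340,37,75.4),(332,200,75.4)]:
  s=at('w5',u,v,z); d=s[:2]-o; print(s,(d@[np.cos(r),np.sin(r)]).round(1),(d@[-np.sin(r),np.cos(r)]).round(1))
crop('w5','z',270,20,400,220,3);z=cv2.imread('pics/z.png');crop('s5','y',255,200,345,265,4.4);y=cv2.imread('pics/y.png')
z=cv2.copyMakeBorder(z,0,0,0,0,0);y=cv2.copyMakeBorder(y,0,600-y.shape[0],0,0,cv2.BORDER_CONSTANT);cv2.imwrite('pics/zy.png',np.hstack([z,y]))"
```

```text
[657.  -19.1  47.1] 74.7 -26.1
[654.3  37.4  47.1] 74.8 30.5
[507.9 -27.9  47.1] -74.6 -27.6
[506.1  27.7  47.1] -73.7 28.0
[507.4   1.   75.4] -73.7 1.3
[654.5   6.7  75.4] 73.5 -0.2
```

View pics/zy.png

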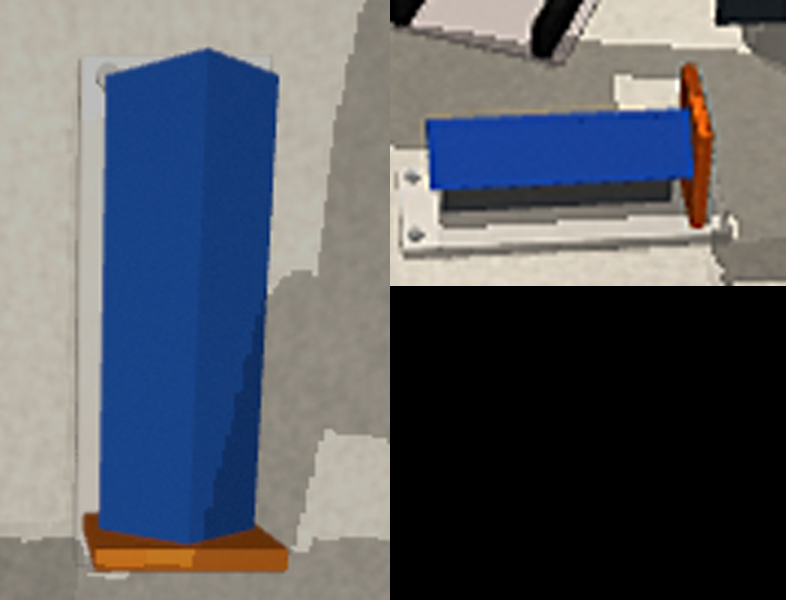

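The cover's corners measure about ±75 mm along the rail and lie within about 1 mm of home sideways. It is level, against the stop, and hides the liner's end, so I'm handing in.

```bash
python3 -c "
from workcell import ticket; print(ticket.job_done())"
```

```text
the job is handed in; nothing more can be done
None
```

The liner is down on the ridge and the cover nested over it; in the last pictures both ends are against the stop to within about 1 mm. The job is handed in at about 20 s, but no verdict was shown.

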